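Find the thread hand of a hub cap and lift it off

TASK

Take the aluminium hexagon-headed screw cap off its trailer hub. Nobody marked which side of the trailer the hub came from, so the thread may be right-hand or left-hand: feel which way the cap gives, unscrew it that way and lift it off. Finish while still holding the cap in the gripper, upright and still, about ten centimetres above its hub, and leave everything else on the bench where it is.

Things in the scene. Friction and masses are not known exactly. Their poses are not given: they have to be found in the camera images.
- cap: Loose aluminium screw-on hub cap, about 0.22 kg, screwed down on one of the two hubs: round skirt 69 mm in diameter and 26 mm high, hexagon head on top. Origin: centre of its underside, 80 mm above the bench when screwed home; z up its axis. Its x axis is square to one pair of flats (others every 60 degrees) and, at home, lies along the plate's x axis within 2 degrees.
- cap_head (a point): Centre of the top of the cap's hexagon head, 50 mm above the cap's origin. The head is 41 mm across flats, 47 mm across corners and 24 mm high; around its foot is the flat top of the skirt. From the head's foot down to the stud tops there are 24 mm.
- cap_thread (a point): Coarse thread inside the cap, 5.5 mm above the cap's origin. Right-hand (loosens anticlockwise seen from above) at some starts, left-hand at others; nothing visible tells which. Turned the wrong way it stops dead within 4 degrees; turned the loosening way it turns easily (0.2 N m at most), staying down. 40 to 70 degrees from home it lifts off freely; with less it holds; near 75 it stops.
- plate: Dark steel plate bolted to the bench, 190 x 400 x 8 mm, with two look-alike grey trailer hubs fixed on it side by side: flange 150 mm in diameter, its top 56 mm above the bench; five upright 12 mm studs on a 114 mm circle, their tops 82 mm above the bench; round snout 72 mm in diameter. Origin: centre of the plate's underside, on the bench; y along its length.
- station_a (a point): Point on the axis of the hub at the plate's +y end, at the height of the cap's seat (80 mm above the bench); 100 mm from the plate's centre. The screw cap sits on this hub or on the other one.
- station_b (a point): The same point on the hub at the plate's -y end.
- cover: Bystander: plain black plastic dust cover, round and domed, 71 mm in diameter, 41 mm high, pressed fast on the hub that does not carry the screw cap (top 121 mm above the bench). Origin at the centre of its underside.
- nut_a: Bystander: loose steel lug nut standing on the plate between the hubs, robot's side, 21 mm hexagon, 31 mm high; origin at the centre of its underside.
- nut_b: Bystander: a second lug nut of the same kind, on the plate between the hubs, far side.
- wrench: Bystander: loose chrome adjustable wrench, 195 mm long, 14 mm high, lying on the bench on the robot's side of the plate; origin under its middle, handle to its -x.
- starter: Bystander: loose yellow plastic lug nut starter tool, 180 mm long, 39 mm over the hexagon corners, 34 mm high, lying on the bench beyond the plate; origin under its middle.
- dish: Bystander: loose clear glass dish of valve caps, 82 mm in diameter, 30 mm high, beyond the plate; origin at the centre of its underside.

How it is judged:
On the way:
1. the cap is unscrewed: turned at least 26 degrees from home while it is still down on its hub (angle between the x axis of cap and the x axis of plate, either way round above 0.45 rad and height (world z) of cap below 0.095 m and angle between cap's own z axis and vertical below 0.2 rad), for 0.05 s.
At the end, for the whole second after the job is handed in: The gripper still holds the cap (finger force above 2 N), upright within 15 degrees and still, its underside 5 to 18 cm above its seat and its axis within 5 cm of the axis of the hub it came from, so that nothing but the gripper carries it (height (world z) of cap between 0.13 and 0.26 m and (horizontal distance between cap and station_a below 0.05 m or horizontal distance between cap and station_b below 0.05 m) and distance of cap from where it was at the start of the episode below 0.19 m and angle between cap's own z axis and vertical below 0.26 rad and contact force between the fingers and cap above 2 N and linear speed of cap below 0.03 m/s and angular speed of cap below 0.3 rad/s); the arm keeps its last pose, push and grip.
It fails at once if a lug nut, the wrench, the starter tool or the dish was shifted by more than 3 cm (distance of any of nut_a, nut_b, wrench, starter, dish from where it was at the start of the episode above 0.03 m).
It fails at once if the cap was dropped off its hub (height (world z) of cap below 0.07 m).
It also fails if it takes over 40 s, if anything falls off the work surface, if the arm or the gripper's body presses on something with over 40 N, if the wrist force passes 120 N, or if a joint passes its speed limit or range.

ROBOT

A 6-joint arm with a two-finger parallel gripper is mounted at the origin on the work surface. World frame = base frame: x ahead of the robot, y to its left, z up, the work surface at z = 0. Lengths are in m, angles in rad, forces in N, time in s.
With the tool pointing down it reaches from about 0.4 to 0.825 m from the base axis. Payload 7 kg.
Tool frame: the origin (TCP) lies between the finger pads; the fingertips stand 11 mm ahead of it and the grasp point (between the pads) lies 8 mm behind it; x points along the fingers, z is the direction in which the jaws open and shut, and the axes are right-handed (so a half turn about x gives the same grasp; the last joint's range is limited). The gripper opens to 88 mm and grips with 3 to 60 N. Pads are 19 mm wide; open, the fingers measure 130 mm over their backs; the gripper's body (78 mm by 193 mm) begins 47 mm behind the grasp point.
Start: joints at [1.502, 0.359, 0.012, 0, -1.224, -0.288], TCP at [0.236, 0.632, 0.238] pointing down, gripper open.
Joint ranges: [-3.07, 3.07], [-1.43, 2.12], [-1.02, 1.25], [-3.03, 1.67], [-3.05, -0], [-3.03, 3.03]. Speed limits (rad/s): [2.39, 2.39, 3.01, 3.14, 3.14, 3.14].

INTERFACE

Orientations are given as [roll, pitch, yaw] about the fixed x, y, z axes, in that order (R = Rz(yaw) Ry(pitch) Rx(roll)).
In Python, from station import arm gives the robot as it stands.
- The arm moves only by the tool jog_arm, never from a script. Its argument "motion" is a list of rows, each an object of numbers: "dx", "dy", "dz": the shift along the tool's x, y, z in m; "twist": the turn about the tool's x in degrees. In form: [{"dx": .., "dy": .., "dz": .., "twist": ..}, ...]. A call has 1 to 20 rows; each row is the pose to reach, as a shift and turn from the pose commanded when the call began, along the tool's axes at that moment; what a row does not reach only later rows make up. A row lasts 1/12 s, in which the tool goes at most 41.7 mm and 7.16 degrees, less where a joint would pass 70% of its speed; a pose out of reach is approached as far as the arm can. A call with a gripper value outside its range is refused whole. "gripper" is the finger opening in m, from 0 to 0.0876, set as the call begins (left out, the last holds). The fingers move at their own pace and stop on an object; "newtons" is the grip in N (left out, the last holds). Time passes only in rows, so rows that repeat a pose let the fingers close. It gives the time, the measured TCP pose, the force and the opening at its end, in the units of the state.
- arm.get_state(): the state, without advancing time (a new reading comes with each control period).
- arm.grab_frame(name): name is "side" or "top" or "wrist"; returns the picture (400x640x3 uint8, red, green, blue); there is no depth.
- arm.camera_model(name): a dict with "camera_matrix" (3x3 intrinsics, pixels), "eye" and "attitude" of the camera in the world. Camera axes: x right, y down, z forward; pixel columns grow to the right and rows downward; lengths in m; the calibration is good to about 2 mm. A picture is of the moment at which its call begins: read the wrist's pose just before it. camera_model takes no time and is no camera call; for the wrist camera it gives the pose at the moment of the call.
- arm.job_done(): hands the job in, once; it reports no verdict.
The state is a dict: "t": time; "q": joint angles; "qd": joint speeds; "joint_efforts": joint torques, N m; "eef_pos": TCP position; "ee_rot": TCP orientation; "force": force on the tool from outside, world axes, zero at the start; "moment": the same for the moment, N m; "width": finger opening in m.
Only numpy, scipy, OpenCV 4.12 (cv2) and the standard library are available. Lean on these libraries where they do the work, as an engineer would, in place of code of your own. Each camera call takes 0.05 s, during which the arm holds its last target.

## Working session

There is one attempt and no reset: what is moved stays moved. The work goes in short steps, Python scripts to look and compute and a tool call to move; the robot and the scene stay as the last step left them, time stands still between calls to the robot, and variables do not carry over. Pictures are saved under pics/ and viewed, and the job is handed in when it is done.

Besides the shell and the picture viewer there is one more tool, called after ">>>" as name([rows], argument=value, ...), one row to a line, values as JSON. jog_arm: Moves the arm, as the interface text tells. Its arguments: {"type":"object","properties":{"motion":{"type":"array"},"gripper":{"type":"number"},"newtons":{"type":"number"}},"required":["motion"]}

```bash
mkdir -p pics; ls; python3 - <<'E'
from station import arm
import cv2
print(arm.get_state())
for n in ("top","side"):
    f=arm.grab_frame(n); cv2.imwrite(f"pics/{n}0.png",f[:,:,::-1]); print(n,arm.camera_model(n))
E
```

```text
pics
{'t': 0.0, 'q': array([ 1.50212808e+00,  3.59352314e-01,  1.10612469e-02, -3.63804738e-04,
       -1.22410342e+00, -2.88120206e-01]), 'qd': array([-0.00047909,  0.0027524 , -0.00232994,  0.00165167, -0.00113219,
       -0.00031548]), 'joint_efforts': array([ 3.24154826e-04, -5.82714415e+01,  2.93053883e+01,  6.99757263e+00,
        7.02723657e-03, -1.67411736e-04]), 'eef_pos': array([0.23559673, 0.63204154, 0.23664361]), 'ee_rot': array([ 0.07732932,  1.56916197, -1.85037936]), 'force': array([ 0.0773139 , -0.59705364,  0.03312796]), 'moment': array([-0.02711561, -0.08025327, -0.00599501]), 'width': 0.08743360895919056}
top {'camera_matrix': array([[508.19670255,   0.        , 322.18296395],
       [  0.        , 508.19670255, 204.66322669],
       [  0.        ,   0.        ,   1.        ]]), 'eye': array([0.44707694, 0.07230979, 1.09471488]), 'attitude': array([-3.00669636e+00, -2.55815083e-03, -1.55680966e+00])}
side {'camera_matrix': array([[363.9143856 ,   0.        , 312.64087984],
       [  0.        , 363.9143856 , 196.18809094],
       [  0.        ,   0.        ,   1.        ]]), 'eye': array([ 0.53635812, -0.3962112 ,  0.58852008]), 'attitude': array([-2.38904295, -0.01058755, -0.04724756])}
```

View pics/top0.png

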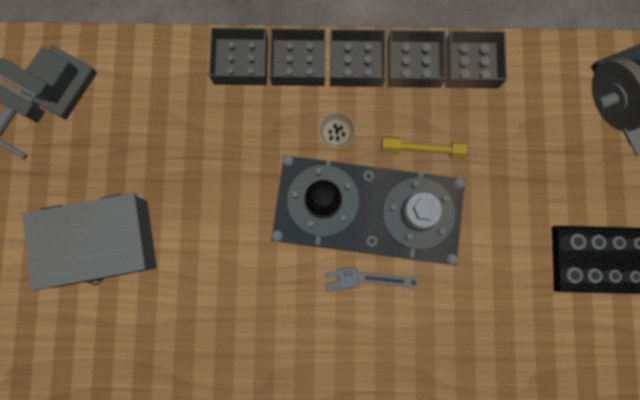

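View pics/side0.png

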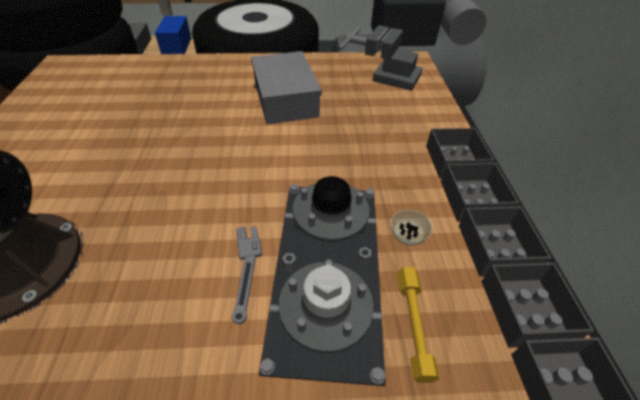

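The top view shows the cap near (424,210), the black cover at (323,198), and the plate corners at about (285,158), (463,180), (457,262) and (275,240). Next I'll measure them.

```bash
cat > h.py <<'E'
import numpy as np, cv2
from scipy.spatial.transform import Rotation as Ro
def ray(m,px):
    R=Ro.from_euler('xyz',m['attitude']).as_matrix()
    p=cv2.undistortPoints(np.array([[px]],float),m['camera_matrix'],None)[0,0]
    return np.array(m['eye']),R@np.array([p[0],p[1],1.])
def onz(m,px,z):
    e,d=ray(m,px); return e+d*(z-e[2])/d[2]
def proj(m,P):
    R=Ro.from_euler('xyz',m['attitude']).as_matrix()
    c=R.T@(np.array(P)-m['eye']); u=m['camera_matrix']@c; return u[:2]/u[2]
E
python3 - <<'E'
from h import *
from station import arm
m=arm.camera_model('top'); f=cv2.imread('pics/top0.png')
cs=np.array([onz(m,p,.008)[:2] for p in [(285,158),(463,180),(457,262),(275,240)]])
print(cs, cs.mean(0), [np.linalg.norm(cs[i]-cs[i-1]) for i in range(4)])
g=cv2.cvtColor(f,cv2.COLOR_BGR2GRAY); hsv=cv2.cvtColor(f,cv2.COLOR_BGR2HSV)
def blob(mask,c):
    n,l,s,ct=cv2.connectedComponentsWithStats(mask.astype(np.uint8)); 
    k=[i for i in range(1,n) if np.hypot(*(ct[i]-c))<15 and s[i,4]>100]
    for i in k: print(s[i],ct[i])
    return ct[k[0]] if k else None
print(g[205:215,395:455:3])
roi=np.zeros_like(g,bool); roi[160:260,270:470]=1
c=blob((g>140)&(hsv[:,:,1]<60)&roi,(424,210)); d=blob((g<30)&roi,(323,198))
for z in(.106,.118,.13): print(z,onz(m,c,z))
print(onz(m,d,.1))
for n,r in (('top',(360,150,130,120)),('side',(260,230,130,120))):
    im=cv2.imread(f'pics/{n}0.png'); x,y,w,h=r
    cv2.imwrite(f'pics/{n}0z.png',cv2.resize(im[y:y+h,x:x+w],None,fx=5,fy=5,interpolation=cv2.INTER_CUBIC)[:600,:800])
E
```

```text
[[ 0.69630145  0.15426115]
 [ 0.65307973 -0.23373642]
 [ 0.47564722 -0.21683881]
 [ 0.51693557  0.17136121]] [ 0.58549099 -0.03123822] [np.float64(0.18017916037488518), np.float64(0.39039752274162054), np.float64(0.1782353142631126), np.float64(0.39038952785923375)]
[[ 99  87  74  58 118 143 129 133 142 140 137 138 139 138 141 124  94  91
   93  87]
 [102  86  64  59 125 143 119 136 143 143 141 138 139 138 139 128  92  93
   92  92]
 [105  86  58  61 127 143 107 138 143 142 141 139 137 139 138 129  93  91
   88  94]
 [100  85  58  60 131 140  95 134 144 143 141 138 136 140 138 131  93  92
   93  90]
 [ 91  86  56  67 129 141  93 130 143 142 138 140 135 139 139 133  92  89
   87  90]
 [ 87  87  51  63 129 145 104 121 142 142 141 140 136 140 139 135  95  90
   90  88]
 [ 84  85  53  65 128 145 119 113 141 140 141 137 136 139 142 134  93  91
   93  85]
 [ 88  90  52  65 124 143 128 100 141 140 139 138 135 141 139 131  91  93
   90  89]
 [ 89  89  52  64 122 144 134  89 138 141 141 140 138 139 139 128  90  90
   89  88]
 [ 85  84  52  61 116 145 140  91 137 140 141 138 136 141 139 126  93  93
   89  88]]
[408 194  25  30 235] [418.58297872 205.32340426]
[306 181  35  36 829] [322.51145959 198.00723764]
0.106 [ 0.58269393 -0.11767103  0.106     ]
0.118 [ 0.58104795 -0.11536523  0.118     ]
0.13 [ 0.57940197 -0.11305944  0.13      ]
[0.59540274 0.07118952 0.1       ]
```

View pics/top0z.png

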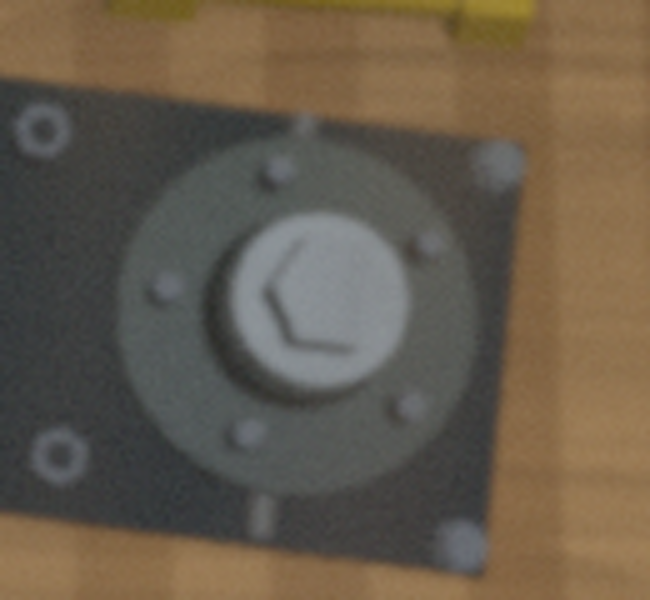

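View pics/side0z.png

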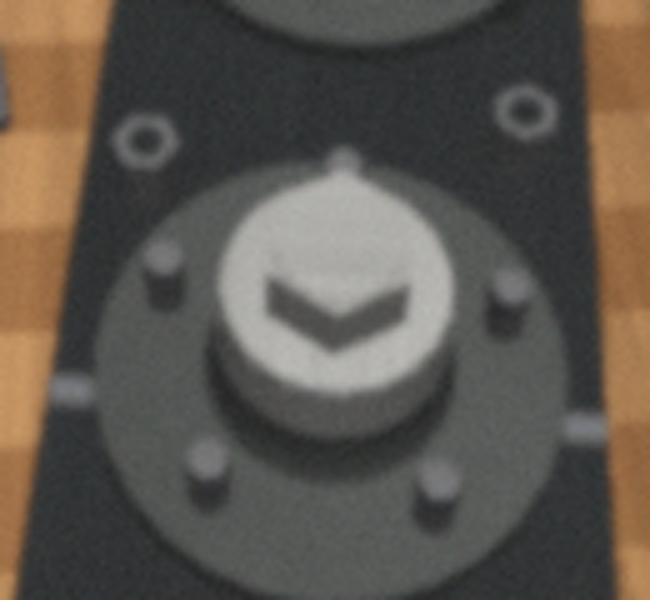

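```bash
python3 - <<'E'
from h import *
from station import arm
m=arm.camera_model('top'); s=arm.camera_model('side')
Z=lambda p:(p[0]/5+360-.4,p[1]/5+150-.4)
S=lambda p:(p[0]/5+260-.4,p[1]/5+230-.4)
print('skirt top',onz(m,Z((319,300)),.106)); print('flange top',onz(m,Z((299,313)),.056))
print('skirt side',onz(s,S((336,283)),.106),'flange side',onz(s,S((330,382)),.056))
nt=[onz(m,Z(p),.008)[:2] for p in((305,126),(262,518))]  # flange tab marks
d=nt[0]-nt[1]; print('tabs',nt,np.degrees(np.arctan2(d[1],d[0])),np.linalg.norm(d))
print('box',onz(m,(40,290),.1),onz(m,(155,268),.1),onz(m,(25,215),.1))
cv=onz(m,(323,198),.121)
st=arm.get_state(); R=Ro.from_euler('xyz',st['ee_rot']).as_matrix(); print(R)
# hex corners of head top (z~.13) side: ridge foot corners z=.106
for p in((268,285),(333,350),(410,292)): print('hex side foot',onz(s,S(p),.106))
for p in((300,243),(265,293),(294,342),(352,350)): print('hex top foot',onz(m,Z(p),.106))
E
```

```text
skirt top [ 0.57436189 -0.12702711  0.106     ]
flange top [ 0.57528252 -0.128797    0.056     ]
skirt side [ 0.5750889  -0.12765399  0.106     ] flange side [ 0.57468415 -0.1341121   0.056     ]
tabs [array([ 0.66324634, -0.14166644]), array([ 0.49294909, -0.12127807])] -6.827086898351173 0.17151337837265915
box [0.40823151 0.61348793 0.1       ] [0.45341231 0.39435779 0.1       ] [0.55320899 0.65583607 0.1       ]
[[-3.78805993e-04  9.36985736e-01 -3.49367410e-01]
 [-1.36723557e-03 -3.49367594e-01 -9.36984746e-01]
 [-9.99998994e-01  1.22732113e-04  1.41342276e-03]]
hex side foot [ 0.55500405 -0.12747979  0.106     ]
hex side foot [ 0.57264867 -0.14896599  0.106     ]
hex side foot [ 0.59663229 -0.13149206  0.106     ]
hex top foot [ 0.5968695  -0.11983619  0.106     ]
hex top foot [ 0.57682821 -0.10585958  0.106     ]
hex top foot [ 0.5576463  -0.11702395  0.106     ]
hex top foot [ 0.55482129 -0.1396937   0.106     ]
```

>>> jog_arm([
  {"dy": 0.583, "dz": 0.593, "twist": 76},
  {"dy": 0.583, "dz": 0.593, "twist": 76},
  {"dy": 0.583, "dz": 0.593, "twist": 76},
  {"dy": 0.583, "dz": 0.593, "twist": 76},
  {"dy": 0.583, "dz": 0.593, "twist": 76},
  {"dy": 0.583, "dz": 0.593, "twist": 76},
  {"dy": 0.583, "dz": 0.593, "twist": 76},
  {"dy": 0.583, "dz": 0.593, "twist": 76},
  {"dy": 0.583, "dz": 0.593, "twist": 76},
  {"dy": 0.583, "dz": 0.593, "twist": 76},
  {"dy": 0.583, "dz": 0.593, "twist": 76},
  {"dy": 0.583, "dz": 0.593, "twist": 76},
  {"dy": 0.583, "dz": 0.593, "twist": 76},
  {"dy": 0.583, "dz": 0.593, "twist": 76},
  {"dy": 0.583, "dz": 0.593, "twist": 76},
  {"dy": 0.583, "dz": 0.593, "twist": 76},
  {"dy": 0.583, "dz": 0.593, "twist": 76},
  {"dy": 0.583, "dz": 0.593, "twist": 76},
  {"dy": 0.583, "dz": 0.593, "twist": 76},
  {"dy": 0.583, "dz": 0.593, "twist": 76},
])

```text
invalid input
```

>>> jog_arm([
  {"dx": 0, "dy": 0.583, "dz": 0.593, "twist": 76},
  {"dx": 0, "dy": 0.583, "dz": 0.593, "twist": 76},
  {"dx": 0, "dy": 0.583, "dz": 0.593, "twist": 76},
  {"dx": 0, "dy": 0.583, "dz": 0.593, "twist": 76},
  {"dx": 0, "dy": 0.583, "dz": 0.593, "twist": 76},
  {"dx": 0, "dy": 0.583, "dz": 0.593, "twist": 76},
  {"dx": 0, "dy": 0.583, "dz": 0.593, "twist": 76},
  {"dx": 0, "dy": 0.583, "dz": 0.593, "twist": 76},
  {"dx": 0, "dy": 0.583, "dz": 0.593, "twist": 76},
  {"dx": 0, "dy": 0.583, "dz": 0.593, "twist": 76},
  {"dx": 0, "dy": 0.583, "dz": 0.593, "twist": 76},
  {"dx": 0, "dy": 0.583, "dz": 0.593, "twist": 76},
  {"dx": 0, "dy": 0.583, "dz": 0.593, "twist": 76},
  {"dx": 0, "dy": 0.583, "dz": 0.593, "twist": 76},
  {"dx": 0, "dy": 0.583, "dz": 0.593, "twist": 76},
  {"dx": 0, "dy": 0.583, "dz": 0.593, "twist": 76},
  {"dx": 0, "dy": 0.583, "dz": 0.593, "twist": 76},
  {"dx": 0, "dy": 0.583, "dz": 0.593, "twist": 76},
  {"dx": 0, "dy": 0.583, "dz": 0.593, "twist": 76},
  {"dx": 0, "dy": 0.583, "dz": 0.593, "twist": 76},
], gripper=0.087)

```text
t: 1.77
eef_pos: [0.5752, -0.1291, 0.2373]
ee_rot: [0.004, 1.57, 3.033]
force: [0.3, 1.0, 1.0]
width: 0.0869
```

```bash
python3 - <<'E'
from h import *
from station import arm
m=arm.camera_model('wrist'); f=arm.grab_frame('wrist'); cv2.imwrite('pics/w1.png',f[:,:,::-1])
import pickle; pickle.dump(m,open('w1.pkl','wb'))
st=arm.get_state(); print(st['t'],st['eef_pos'],st['q']); R=Ro.from_euler('xyz',st['ee_rot']).as_matrix(); print(R.round(4), np.degrees(np.arctan2(R[1,2],R[0,2])))
print(m, proj(m,(.5745,-.1275,.13)))
E
```

```text
1.8167 [ 0.57724455 -0.13410044  0.23659384] [ 0.10261862  0.22526953 -0.178039    0.00215395 -1.1687812  -0.21824426]
[[-1.100e-03 -1.145e-01 -9.934e-01]
 [-2.100e-03 -9.934e-01  1.145e-01]
 [-1.000e+00  2.200e-03  8.000e-04]] 173.42344715865528
{'camera_matrix': array([[287.23540851,   0.        , 324.27174143],
       [  0.        , 287.23540851, 199.26064126],
       [  0.        ,   0.        ,   1.        ]]), 'eye': array([ 0.56617143, -0.21472878,  0.38366381]), 'attitude': array([ 2.82591242e+00, -1.09049569e-03,  3.02827556e+00])} [325.67574436 204.10772227]
```

View pics/w1.png

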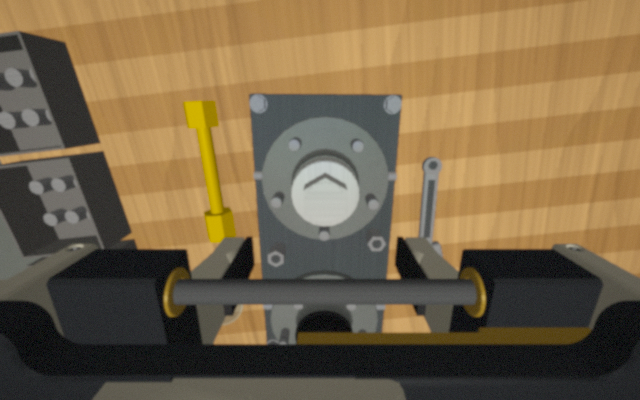

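The wrist view shows the skirt circle centred near (325,194) and the head's far corner near (325,175). The plate corners are at about (252,96) and (401,96). I'll check these positions and whether the arm has settled.

```bash
python3 - <<'E'
from h import *
import pickle
from station import arm
m=pickle.load(open('w1.pkl','rb')); f=cv2.imread('pics/w1.png')
g=cv2.cvtColor(f,cv2.COLOR_BGR2GRAY); hsv=cv2.cvtColor(f,cv2.COLOR_BGR2HSV)
mk=((g>130)&(hsv[:,:,1]<70)).astype(np.uint8); mk[:,:280]=0; mk[:,370:]=0; mk[:150]=0; mk[240:]=0
c=max(cv2.findContours(mk,0,2)[0],key=cv2.contourArea); e=cv2.fitEllipse(c); print(e,onz(m,e[0],.106))
b=[onz(m,p,.02)[:2] for p in((258,103),(392.5,103))]; d=b[0]-b[1]; print('bolts',b,np.linalg.norm(d),np.degrees(np.arctan2(d[1],d[0])))
p=[onz(m,p,.056)[:2] for p in((275,196),)]
cr=[onz(m,p,.008)[:2] for p in((249.5,96),(401.5,96))]; d=cr[0]-cr[1];print('corners',np.linalg.norm(d),np.degrees(np.arctan2(d[1],d[0])))
st=arm.get_state(); print(st['t'],st['eef_pos'])
x,y=280,140; cv2.imwrite('pics/w1z.png',cv2.resize(f[y:y+110,x:x+90],None,fx=5,fy=5,interpolation=cv2.INTER_CUBIC))
E
```

```text
((324.7586364746094, 193.54055786132812), (66.01848602294922, 69.1189956665039), 90.74620056152344) [ 0.5749486 -0.1305755  0.106    ]
bolts [array([ 0.64449162, -0.22645405]), array([ 0.48405857, -0.20819739])] 0.16146847309795773 -6.492111137089896
corners 0.18715632594989096 -6.490751880369835
1.8167 [ 0.57724455 -0.13410044  0.23659384]
```

View pics/w1z.png

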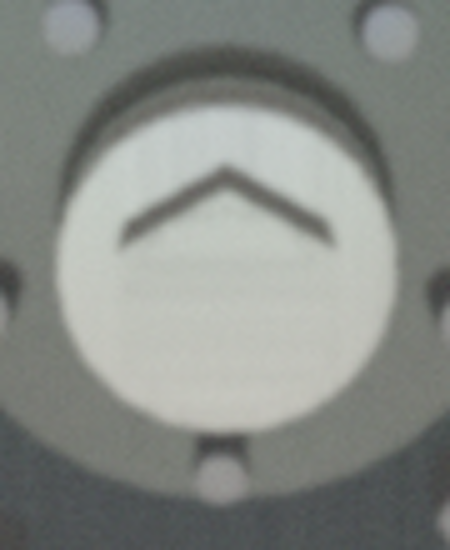

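>>> jog_arm([
  {"dx": 0, "dy": 0, "dz": 0, "twist": 0},
  {"dx": 0, "dy": 0, "dz": 0, "twist": 0},
  {"dx": 0, "dy": 0, "dz": 0, "twist": 0},
])

```text
t: 2.07
eef_pos: [0.5745, -0.1263, 0.2373]
ee_rot: [-0.18, 1.57, 2.849]
force: [0.8, 0.9, -0.4]
width: 0.0871
```

```bash
python3 - <<'E'
from h import *
from station import arm
import pickle
m=arm.camera_model('wrist'); f=arm.grab_frame('wrist')[:,:,::-1].copy(); cv2.imwrite('pics/w2.png',f)
g=cv2.cvtColor(f,cv2.COLOR_BGR2GRAY); hsv=cv2.cvtColor(f,cv2.COLOR_BGR2HSV)
mk=((g>130)&(hsv[:,:,1]<70)).astype(np.uint8); mk[:,:280]=0; mk[:,370:]=0; mk[:150]=0; mk[240:]=0
c=max(cv2.findContours(mk,0,2)[0],key=cv2.contourArea); e=cv2.fitEllipse(c); print(e,onz(m,e[0],.106))
st=arm.get_state(); print(st['t'],st['eef_pos'],st['force'])
E
```

```text
((323.5806579589844, 190.99334716796875), (66.55216979980469, 69.36054992675781), 90.2197494506836) [ 0.57502656 -0.13061634  0.106     ]
2.1167 [ 0.57454712 -0.12594593  0.23754965] [0.62676613 0.51342585 0.0126923 ]
```

>>> jog_arm([
  {"dx": 0.03, "dy": 0.0025, "dz": 0, "twist": 0},
  {"dx": 0.06, "dy": 0.0025, "dz": 0, "twist": 0},
  {"dx": 0.085, "dy": 0.0025, "dz": 0, "twist": 0},
  {"dx": 0.1, "dy": 0.0025, "dz": 0, "twist": 0},
  {"dx": 0.109, "dy": 0.0025, "dz": 0, "twist": 0},
  {"dx": 0.116, "dy": 0.0025, "dz": 0, "twist": 0},
  {"dx": 0.116, "dy": 0.0025, "dz": 0, "twist": 0},
  {"dx": 0.116, "dy": 0.0025, "dz": 0, "twist": 0},
  {"dx": 0.116, "dy": 0.0025, "dz": 0, "twist": 0},
])

```text
t: 2.87
eef_pos: [0.5755, -0.1291, 0.1229]
ee_rot: [-3.056, 1.569, -0.026]
force: [-0.1, -0.1, 0.3]
width: 0.0874
```

>>> jog_arm([
  {"dx": 0, "dy": 0, "dz": 0, "twist": 0},
  {"dx": 0, "dy": 0, "dz": 0, "twist": 0},
  {"dx": 0, "dy": 0, "dz": 0, "twist": 0},
  {"dx": 0, "dy": 0, "dz": 0, "twist": 0},
  {"dx": 0, "dy": 0, "dz": 0, "twist": 0},
  {"dx": 0, "dy": 0, "dz": 0, "twist": 0},
  {"dx": 0, "dy": 0, "dz": 0, "twist": 0},
  {"dx": 0, "dy": 0, "dz": 0, "twist": 0},
], gripper=0.03, newtons=40)

```text
t: 3.53
eef_pos: [0.5746, -0.1293, 0.1215]
ee_rot: [0.581, 1.571, -2.673]
force: [0.3, 0.4, 0.1]
width: 0.0405
```

```bash
cat > s.py <<'E'
from h import *
from station import arm
st=arm.get_state(); R=Ro.from_euler('xyz',st['ee_rot']).as_matrix()
print(st['t'],st['eef_pos'].round(4),'F',st['force'].round(2),'M',st['moment'].round(3),'w',st['width'],'jaw',np.degrees(np.arctan2(R[1,2],R[0,2])).round(2),'q6',st['q'][5],st['joint_efforts'].round(2))
E
python3 s.py; python3 -c "
from station import arm;import cv2;cv2.imwrite('pics/s2.png',arm.grab_frame('side')[:,:,::-1])"
```

```text
3.5333 [ 0.5746 -0.1293  0.1215] F [0.28 0.37 0.12] M [ 0.074 -0.086 -0.062] w 0.0404694556289557 jaw 173.56 q6 -0.22284272192189297 [ 1.000e-02 -5.043e+01  2.486e+01  5.890e+00  8.000e-02  0.000e+00]
```

View pics/s2.png

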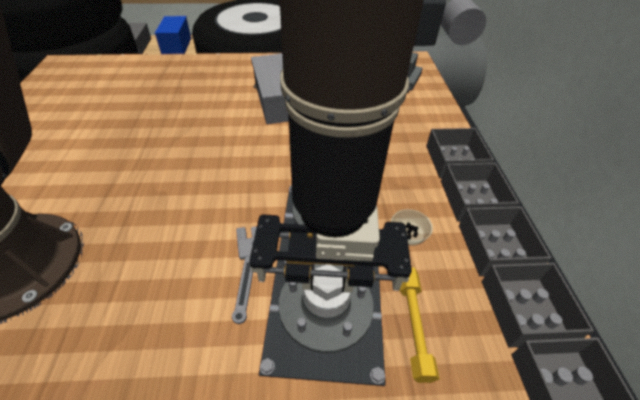

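The side view shows the fingers on the hexagon head at about (328,280), and the opening of 40.5 mm fits the 41 mm head. Now I'll feel for the thread with a small clockwise turn.

>>> jog_arm([
  {"dx": 0, "dy": 0, "dz": 0, "twist": 2},
  {"dx": 0, "dy": 0, "dz": 0, "twist": 4},
  {"dx": 0, "dy": 0, "dz": 0, "twist": 6},
  {"dx": 0, "dy": 0, "dz": 0, "twist": 7},
  {"dx": 0, "dy": 0, "dz": 0, "twist": 7},
  {"dx": 0, "dy": 0, "dz": 0, "twist": 7},
])

```text
t: 4.08
eef_pos: [0.5746, -0.1293, 0.1215]
ee_rot: [-0.204, 1.571, 2.704]
force: [-0.5, -0.7, -1.0]
width: 0.0407
```

```bash
python3 s.py
```

```text
4.0833 [ 0.5746 -0.1293  0.1215] F [-0.52 -0.66 -0.97] M [ 0.046 -0.037 -0.048] w 0.04070749140095488 jaw 166.6 q6 -0.34416455098124343 [ 9.000e-02 -5.058e+01  2.478e+01  5.940e+00  2.000e-02 -5.000e-02]
```

>>> jog_arm([
  {"dx": 0, "dy": 0, "dz": 0, "twist": 2},
  {"dx": 0, "dy": 0, "dz": 0, "twist": 4},
  {"dx": 0, "dy": 0, "dz": 0, "twist": 6},
])

```text
t: 4.33
eef_pos: [0.5746, -0.1293, 0.1215]
ee_rot: [0.905, 1.571, -2.577]
force: [0.3, -0.5, -0.2]
width: 0.0407
```

```bash
python3 s.py
```

```text
4.3333 [ 0.5746 -0.1293  0.1215] F [ 0.33 -0.49 -0.23] M [ 0.12  -0.074  0.066] w 0.04073699886731014 jaw 160.52 q6 -0.450304483999754 [-6.000e-02 -5.057e+01  2.480e+01  5.900e+00  3.000e-02  6.500e-01]
```

The jaws have turned 13° clockwise with the opening steady and almost no moment, so the cap is turning with them. That makes it a left-hand thread. I'll continue to about 56°.

>>> jog_arm([
  {"dx": 0, "dy": 0, "dz": 0, "twist": 4},
  {"dx": 0, "dy": 0, "dz": 0, "twist": 8},
  {"dx": 0, "dy": 0, "dz": 0, "twist": 12},
  {"dx": 0, "dy": 0, "dz": 0, "twist": 16},
  {"dx": 0, "dy": 0, "dz": 0, "twist": 20},
  {"dx": 0, "dy": 0, "dz": 0, "twist": 24},
  {"dx": 0, "dy": 0, "dz": 0, "twist": 28},
  {"dx": 0, "dy": 0, "dz": 0, "twist": 32},
  {"dx": 0, "dy": 0, "dz": 0, "twist": 36},
  {"dx": 0, "dy": 0, "dz": 0, "twist": 40},
  {"dx": 0, "dy": 0, "dz": 0, "twist": 43},
  {"dx": 0, "dy": 0, "dz": 0, "twist": 43},
  {"dx": 0, "dy": 0, "dz": 0, "twist": 43},
])

```text
t: 5.42
eef_pos: [0.5747, -0.1293, 0.1216]
ee_rot: [-1.184, 1.571, 0.87]
force: [-0.4, -0.6, -0.1]
width: 0.0406
```

```bash
python3 s.py; python3 -c "
from station import arm;import cv2
for n in('side','wrist'): cv2.imwrite(f'pics/{n}3.png',arm.grab_frame(n)[:,:,::-1])"
```

```text
5.4167 [ 0.5747 -0.1293  0.1216] F [-0.41 -0.57 -0.1 ] M [ 0.09  -0.123  0.017] w 0.040611445878093 jaw 117.69 q6 -1.1979268677708603 [ 3.000e-02 -5.057e+01  2.472e+01  5.970e+00 -7.000e-02 -2.500e-01]
```

View pics/side3.png

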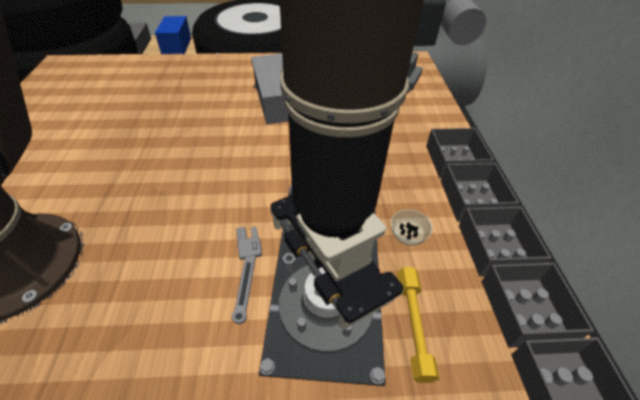

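View pics/wrist3.png

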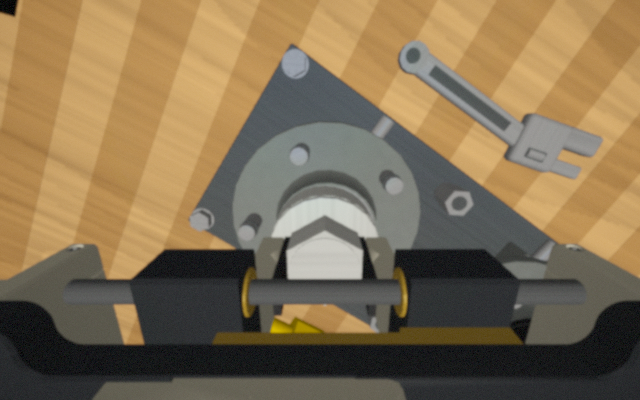

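The wrist view shows the head still square between the pads at about (325,245), with the plate turned about 56° relative to the gripper. So the cap has turned with the jaws. I'll lift gently first.

>>> jog_arm([
  {"dx": -0.003, "dy": 0, "dz": 0, "twist": 0},
  {"dx": -0.006, "dy": 0, "dz": 0, "twist": 0},
  {"dx": -0.01, "dy": 0, "dz": 0, "twist": 0},
  {"dx": -0.01, "dy": 0, "dz": 0, "twist": 0},
])

```text
t: 5.85
eef_pos: [0.5751, -0.1293, 0.1325]
ee_rot: [-2.13, 1.57, -0.078]
force: [0.9, 0.6, -3.2]
width: 0.0408
```

```bash
python3 s.py
```

```text
5.85 [ 0.5751 -0.1293  0.1325] F [ 0.94  0.55 -3.21] M [ 0.079 -0.252 -0.001] w 0.04084266869709785 jaw 117.59 q6 -1.199812279560976 [-5.000e-02 -5.084e+01  2.559e+01  6.210e+00 -2.800e-01  1.000e-02]
```

The force of −3.2 N is roughly the cap's own weight, so it has come off freely. I'll raise it the rest of the way.

>>> jog_arm([
  {"dx": -0.01, "dy": 0, "dz": 0, "twist": 0},
  {"dx": -0.025, "dy": 0, "dz": 0, "twist": 0},
  {"dx": -0.04, "dy": 0, "dz": 0, "twist": 0},
  {"dx": -0.055, "dy": 0, "dz": 0, "twist": 0},
  {"dx": -0.07, "dy": 0, "dz": 0, "twist": 0},
  {"dx": -0.08, "dy": 0, "dz": 0, "twist": 0},
  {"dx": -0.087, "dy": 0, "dz": 0, "twist": 0},
  {"dx": -0.09, "dy": 0, "dz": 0, "twist": 0},
  {"dx": -0.09, "dy": 0, "dz": 0, "twist": 0},
  {"dx": -0.09, "dy": 0, "dz": 0, "twist": 0},
  {"dx": -0.09, "dy": 0, "dz": 0, "twist": 0},
  {"dx": -0.09, "dy": 0, "dz": 0, "twist": 0},
])

```text
t: 6.85
eef_pos: [0.5743, -0.1293, 0.2207]
ee_rot: [1.095, 1.569, -3.137]
force: [-0.1, 0.1, -1.8]
width: 0.0408
```

```bash
python3 s.py; python3 -c "
from station import arm;import cv2
for n in('side','wrist'): cv2.imwrite(f'pics/{n}4.png',arm.grab_frame(n)[:,:,::-1])"; python3 s.py
```

```text
6.85 [ 0.5743 -0.1293  0.2207] F [-0.06  0.05 -1.79] M [ 0.116 -0.163  0.039] w 0.040849448546518764 jaw 117.55 q6 -1.2001636582696014 [ -0.   -48.68  29.34   7.19  -0.06   0.  ]
6.95 [ 0.5744 -0.1293  0.2209] F [ 0.9   0.04 -2.33] M [ 0.044 -0.157 -0.001] w 0.040591391022881264 jaw 117.56 q6 -1.2001931135572654 [ -0.   -48.48  29.26   7.17  -0.06   0.  ]
```

View pics/side4.png

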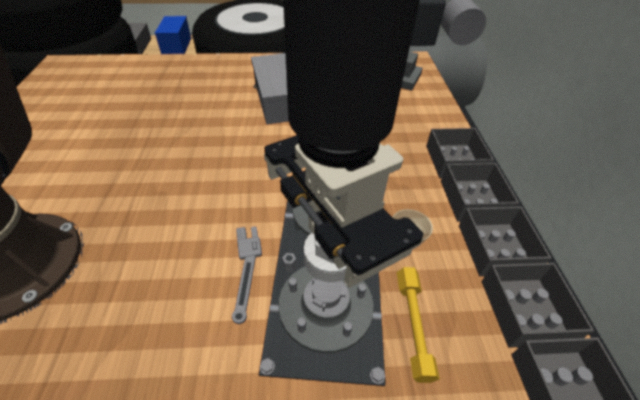

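View pics/wrist4.png

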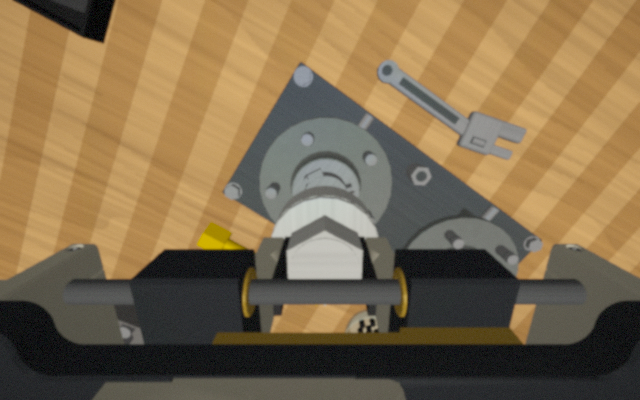

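The cap is in the gripper, upright, about 10 cm above the bare snout at (327,297) in the side view. The wrench and starter look unmoved there, so I'm handing in.

```bash
python3 -c "
from station import arm
arm.job_done()"; python3 s.py
```

```text
the job is handed in; nothing more can be done
the job is handed in; nothing more can be done
```

The cap is off its hub, and I handed the job in at about 7 s with the gripper still holding it. The cap was on the hub at the plate's -y end (station_b), at about (0.575, -0.129).

- **Thread:** I gripped the head across its flats at 40 N and felt clockwise first. It turned easily, with no stop and a steady jaw opening, so the thread is left-hand.
- **Unscrewing and lift:** I turned the cap about 56° clockwise while it was still down, then lifted it about 10 cm straight up.
- **Last checks:**
  - The tool was at (0.574, -0.129, 0.221), which puts the cap's underside at about 0.18 m.
  - The opening was 40.6 mm, matching the 41 mm head.
  - The vertical force of about -2 N matches the cap's weight.
  - In the pictures the cap is upright in the jaws above a bare snout. The wrench and starter look unmoved by eye; the arm partly hid the dish and nuts.
- **Disagreements:** The cameras differed by up to 3.5 mm on the cap's y position, so I used a value in between. I did not measure the grip force, and read no state after handing in.

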